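# Clamp an insole blank with a slip-clutch cap

### The job

Take the cork insole blank off the bench and lay it straight along the bed of the hold-down jig, pushing its heel gently home against the two brass pins under the plunger. Then turn the black clutch cap clockwise until the plunger clamps the heel and the slip clutch has clicked two or three times, and let go. Leave the shoe last, the jar and the carton alone.

Things in the scene. Friction and masses are not known exactly. Their poses are not given: they have to be found in the camera images.
- blank: Loose insole blank, cork with a tan top, 225 mm long, 24 mm thick, 0.15 kg, flat on the bench. Origin: centre of the underside at the waist. Its x axis runs along it to the narrow round heel, z up. The waist's straight sides are 54 mm apart from x = -25 to +75 mm; the heel is a 60 mm disc centred at x = +90 mm; ball and toe, up to 76 mm wide, reach to x = -105 mm.
- heel (a point): Point on the underside of the blank at the centre of its round heel (90 mm from the blank's origin along its x axis).
- jig: Hold-down jig fixed to the bench: aluminium bed with its top at 20 mm, grey column and overhead arm. Origin on the bench under the vertical screw axis; the blank slides in along its +x, over the red mid line (y = 0). Bed: x = -130 to +55, y = -55 to +95 mm. Column: from y = +59 mm. Arm: x = -22 to +22, y = -22 to +95 mm, 78 to 104 mm above the bench.
- home (a point): Point on the bed top on the screw axis (20 mm above the bench): the centre of the heel lies here when the heel touches both pins.
- stops: Two fixed brass pins, 10 mm in diameter, standing 16 mm above the bed at jig x = +27 mm, y = -22.5 and +22.5 mm; the heel nests against both. They tolerate a push of less than 35 N. Origin at home.
- pad: Steel plunger with a flat round 34 mm foot, on the screw axis. Origin: centre of the foot's underside. It starts 5 to 10 mm above the top of a blank lying on the bed and sinks 3 mm per radian of clockwise screw turn. At the slipping torque it presses with about 50 N; the screw keeps this when let go.
- cap_grip (a point): Grip point on the axis of the round black clutch cap (yellow top, red pointer), 38 mm in diameter, 112 to 150 mm above the bench; this point is at 136 mm. It never rises. The 58 mm collar with ticks under it (top at 111 mm) turns with the screw. Clockwise from above lowers the plunger. Turning free takes 0.2 N m; at 0.35 N m the clutch slips: the cap turns on, the collar stands still.
- cap (a joint): Angle by which the cap has slipped clockwise against its collar, rad: 0 at the start, grows only while the clutch slips. One click is one tick of the collar, 15 degrees (0.26 rad). More than four clicks (1.05 rad) wears the clutch.
- last: Yellow foam shoe last, 230 x 80 mm, 85 mm high, standing on the bench. Origin under its middle.
- jar: White jar with red cap, 70 mm in diameter, 100 mm high. Origin under its centre.
- carton: White carton, 100 x 140 x 60 mm. Origin under its centre.

How it is judged:
On the way, in this order (a step that is already met when the one before it is completed fails the run):
1. the blank lies straight on the bed, heel home at the pins (horizontal distance between heel and home below 0.004 m and angle between the x axis of blank and the x axis of jig, either way round below 0.14 rad and z of heel in the frame of home between -0.004 and 0.004 m and angle between blank's own z axis and vertical below 0.06 rad), for 0.2 s.
2. with the plunger bearing on the blank, the clutch has clicked at least once (all of step 1 and contact force between pad and blank above 8 N and value of joint cap above 0.26 rad), for 0.1 s.
At the end, for the whole second after the job is handed in: The blank lies flat and at rest on the bed with its heel centre within 4 mm of home and its length within 8 degrees of the bed's; the plunger presses on it with over 8 N, and the clutch has slipped between one and four clicks (0.26 to 1.05 rad) (all of step 2 and value of joint cap below 1.05 rad and linear speed of blank below 0.01 m/s); the robot touches nothing.
It fails at once if the pins are rammed: the blank is pushed against them with more than 35 N (contact force between blank and stops above 35 N).
It fails at once if the clutch is run on past four clicks (value of joint cap above 1.05 rad).
It fails at once if the last is moved by more than 20 mm (distance of last from where it was at the start of the episode above 0.02 m).
It fails at once if the jar is moved by more than 20 mm (distance of jar from where it was at the start of the episode above 0.02 m).
It fails at once if the carton is moved by more than 20 mm (distance of carton from where it was at the start of the episode above 0.02 m).
It also fails if it takes over 72 s, if anything falls off the work surface, if the arm or the gripper's body presses on something with over 40 N, if the wrist force passes 120 N, or if a joint passes its speed limit or range.

### The arm

A 6-joint arm with a two-finger parallel gripper is mounted at the origin on the work surface. World frame = base frame: x ahead of the robot, y to its left, z up, the work surface at z = 0. Lengths are in m, angles in rad, forces in N, time in s.
With the tool pointing down it reaches from about 0.375 to 0.9 m from the base axis. Payload 3.1 kg.
Tool frame: the origin (TCP) lies at the very end of the fingers, on their centre line; the grasp point (between the pads) lies 19 mm behind it (manip.hold_point_z is the distance from the TCP to the grasp point, in m); y points along the fingers, z is the direction in which the jaws open and shut, and the axes are right-handed (so a half turn about y gives the same grasp; the last joint's range is limited). The gripper opens to 85 mm and grips with 20 to 120 N. Pads are 22 mm wide; open, the fingers measure 114 mm over their backs; the gripper's body (76 mm by 85 mm) begins 54 mm behind the grasp point. The pads swing forward as they close: fully open they stand 13 mm farther back than shut.
Start: joints at [-1.506, 0.527, 1.433, -0, 1.181, -0.178], TCP at [0.15, -0.607, 0.231] pointing down, gripper open.
Joint ranges: [-3.08, 3.08], [-0.75, 2.2], [0.22, 2.44], [-1.43, 4.57], [0, 2.65], [-2.85, 2.85]. Speed limits (rad/s): [2.79, 2.79, 3.14, 3.14, 3.14, 3.14].

### API

Orientations are given as a unit quaternion [x, y, z, w].
In Python, from station import manip, eyes, workorder gives the robot as it stands. The module is installed in compiled form; this text tells all that it offers.
- The arm moves only by the shell command python3 -m jog 'ROWS' [OPENING] [FORCE]. ROWS is JSON, a list of rows, each a list of 2 entries, a list of its own where there are three numbers: the shift along the tool's x, y, z in cm, then the turn about the tool's y in rad. A call has 1 to 20 rows; each row is the pose to reach, as a shift and turn from the pose commanded when the call began, along the tool's axes at that moment; what a row does not reach only later rows make up. A row lasts 1/12 s, in which the tool goes at most 41.7 mm and 7.16 degrees, less where a joint would pass 70% of its speed; a pose out of reach is approached as far as the arm can. A call with a gripper value outside its range is refused whole. OPENING is the finger opening in cm, from 0 to 8.54, set as the call begins (- or left out, the last holds). The fingers move at their own pace and stop on an object; FORCE is the grip in N (left out, the last holds). Time passes only in rows, so rows that repeat a pose let the fingers close. It gives the time, the measured TCP pose, the force and the opening at its end, in the units of the state.
- manip.sense(): the state, without advancing time (a new reading comes with each control period).
- eyes.snapshot(name): name is "scene" or "top" or "wrist"; returns a dict with "frame" (420x560x3 uint8, red, green, blue), "vfov" (degrees; the focal length in pixels is half the picture's height over the tangent of half this angle, whatever the lens; pixels are square), "cx", "cy" (the principal point, pixels), "k1" (the pictures are not rectified: a ray, as slopes to the right and down, at radius r is drawn at 1 + k1 r^2 times it, then the intrinsics apply), "rvec" (rotation vector, rad) and "tvec" (3), from world to camera coordinates, as OpenCV has them. Camera axes: x right, y down, z forward; pixel columns grow to the right and rows downward; lengths in m; the calibration is good to about 2 mm. A picture is of the moment at which its call begins. There is no depth.
- workorder.sign_off(): hands the job in, once; it reports no verdict.
The state is a dict: "t": time; "q": joint angles; "qd": joint speeds; "tau": joint torques, N m; "tcp_pos": TCP position; "tool_rot": TCP orientation; "force": force on the tool from outside, world axes, zero at the start; "ft_torque": the same for the moment, N m; "finger_gap": opening from 0.0 (shut) to 1.0 (fully open).
Only numpy, scipy, OpenCV 4.12 (cv2) and the standard library are available. Lean on these libraries where they do the work, as an engineer would, in place of code of your own. Each camera call takes 0.05 s, during which the arm holds its last target. There are 200 camera calls.

## Working session

There is one attempt and no reset: what is moved stays moved. The work goes in short steps, Python scripts to look and compute and a shell command to move; the robot and the scene stay as the last step left them, time stands still between calls to the robot, and variables do not carry over. Pictures are saved under pics/ and viewed, about 8 in all and at most 12, crops included, and the job is handed in when it is done.

```bash
mkdir -p pics; cat > h.py <<'E'
import numpy as np, cv2
from scipy.spatial.transform import Rotation as R
from station import manip, eyes, workorder
def snap(n, f=None):
    s=eyes.snapshot(n)
    if f: cv2.imwrite('pics/'+f,cv2.cvtColor(s['frame'],cv2.COLOR_RGB2BGR))
    return s
def cam(s):
    Rm=cv2.Rodrigues(np.array(s['rvec'],float))[0]; t=np.array(s['tvec'],float).ravel()
    f=s['frame'].shape[0]/2/np.tan(np.radians(s['vfov'])/2)
    return Rm,t,f
def ray(s,u,v):
    Rm,t,f=cam(s); d=np.array([(u-s['cx'])/f,(v-s['cy'])/f]); p=d.copy()
    for _ in range(30): p=d/(1+s['k1']*(p@p))
    return -Rm.T@t, Rm.T@np.array([p[0],p[1],1])
def onplane(s,u,v,z):
    c,d=ray(s,u,v); return c+d*(z-c[2])/d[2]
def proj(s,P):
    Rm,t,f=cam(s); q=Rm@np.asarray(P,float)+t; p=q[:2]/q[2]; p=p*(1+s['k1']*(p@p)); return p*f+[s['cx'],s['cy']]
def tool(st=None):
    st=st or manip.sense(); return np.array(st['tcp_pos']),R.from_quat(st['tool_rot']).as_matrix()
E
python3 - <<'E'
from h import *
a=snap('scene')['frame'];b=snap('top');
cv2.imwrite('pics/scene0.png',a[...,::-1]);cv2.imwrite('pics/top0.png',b['frame'][...,::-1])
p,M=tool();print(p,M.round(3));print(manip.sense()['t'],manip.hold_point_z, b['vfov'],b['k1'])
E
```

```text
[ 0.15023877 -0.60601309  0.23043089] [[-0.971 -0.     0.24 ]
 [-0.24   0.002 -0.971]
 [-0.    -1.    -0.002]]
0.1 0.0187 43.36305272390123 0.049681547767284805
```

View pics/top0.png

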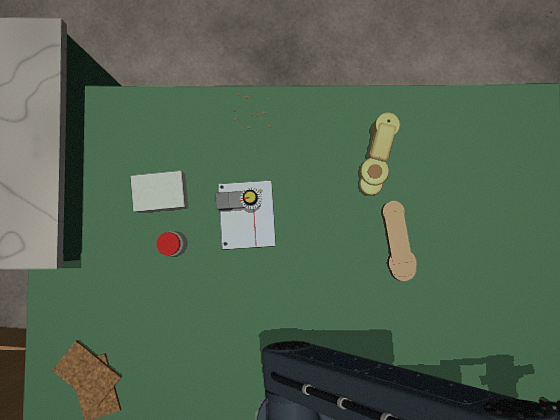

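View pics/scene0.png

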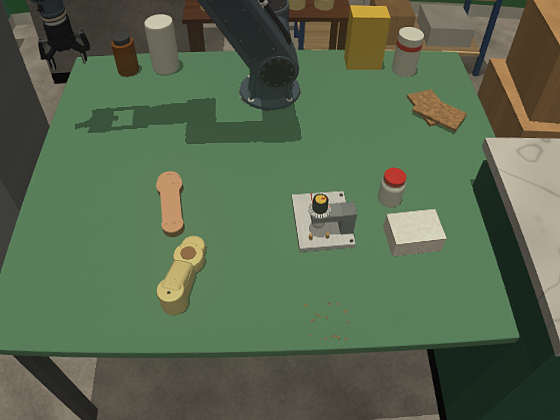

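The top view shows the blank with its heel end at about (393,205) and its toe at (403,270). The jig bed is around (247,214), with the cap at (251,198), the red mid line running up the image, and the column on the left. The last is at (380,150), the jar at (170,243) and the carton at (158,191).

```bash
cat >> h.py <<'E'
def hsv(s): return cv2.cvtColor(s['frame'],cv2.COLOR_RGB2HSV)
def big(m,roi=None):
    if roi:
        k=np.zeros_like(m);x0,y0,x1,y1=roi;k[y0:y1,x0:x1]=1;m=m*k
    cs,_=cv2.findContours(m.astype(np.uint8),cv2.RETR_EXTERNAL,cv2.CHAIN_APPROX_NONE)
    return max(cs,key=cv2.contourArea)
def world(s,c,z): return np.array([onplane(s,*q,z) for q in c.reshape(-1,2).astype(float)])[:,:2]
def blankpose(s,z,hint,roi):
    H=hsv(s); m=((H[...,0]<18)|(H[...,0]>172))&(H[...,1]>60)&(H[...,2]>110)
    m=cv2.morphologyEx(m.astype(np.uint8),cv2.MORPH_OPEN,np.ones((3,3)))
    c=big(m,roi); mk=np.zeros(m.shape,np.uint8); cv2.drawContours(mk,[c],-1,1,-1)
    ys,xs=np.nonzero(mk); P=world(s,np.c_[xs,ys],z)
    mu=P.mean(0); w,V=np.linalg.eigh(np.cov(P.T)); d=V[:,1]; d=d if d@hint>0 else -d
    t=(P-mu)@d; n=np.array([-d[1],d[0]]); y=(P-mu)@n
    # refine axis via the heel and toe mid, along-extent
    return mu,d,t.min(),t.max(),y.min(),y.max(),len(P)
E
python3 - <<'E'
from h import *
s=snap('top')
r=blankpose(s,.024,np.array([1,0]),(360,195,440,300));print(*r)
mu,d=r[:2];print('heel',mu+d*(r[3]-.03),'orig',mu+d*(r[3]-.12),'len',r[3]-r[2],'yaw',np.arctan2(d[1],d[0]))
H=hsv(s)
red=((H[...,0]<8)|(H[...,0]>172))&(H[...,1]>110)&(H[...,2]>80)
k=np.zeros_like(red);k[205:250,235:275]=1;ys,xs=np.nonzero(red&k);P=world(s,np.c_[xs,ys],.02)
vx,vy,x0,y0=cv2.fitLine(P.astype(np.float32),cv2.DIST_HUBER,0,.001,.001).ravel();print('line',vx,vy,x0,y0,len(P),P[:,0].min(),P[:,0].max())
wh=(H[...,1]<45)&(H[...,2]>140)
c=big(wh,(210,170,285,255));rc=cv2.minAreaRect(world(s,c,.02).astype(np.float32));print('bed',rc,cv2.boxPoints(rc))
ye=(H[...,0]>15)&(H[...,0]<35)&(H[...,1]>140)&(H[...,2]>120)
c=big(ye,(235,180,270,215));print('cap px',cv2.minEnclosingCircle(c));print('cap',world(s,np.array(cv2.minEnclosingCircle(c)[0]),.15))
print('cap scale mm/px',np.linalg.norm(world(s,np.array([250,200]),.15)-world(s,np.array([251,200]),.15)))
s2=snap('scene');H=hsv(s2);ye=(H[...,0]>15)&(H[...,0]<35)&(H[...,1]>140)&(H[...,2]>120)
c=big(ye,(305,185,335,215));print('cap scene',world(s2,np.array(cv2.minEnclosingCircle(c)[0]),.15))
r=blankpose(s2,.024,np.array([1,0]),(140,165,195,237));print(*r)
mu,d=r[:2];print('heel',mu+d*(r[3]-.03),'yaw',np.arctan2(d[1],d[0]))
f=s['frame'][165:300,205:430];cv2.imwrite('pics/c1.png',cv2.resize(f,None,fx=3.5,fy=3.5,interpolation=cv2.INTER_CUBIC)[...,::-1])
E
```

```text
[ 0.41132505 -0.32130172] [ 0.0255144  -0.99967445] -0.004224276084708774 0.004224702522491967 -0.002839270961038814 0.002840187003184487 12
heel [ 0.41066741 -0.29553481] orig [ 0.40837111 -0.20556411] len 0.00844897860720074 yaw -1.5452791589325037
line 0.99701935 0.07715159 0.54938394 0.109089755 17 0.5137385425308504 0.5895775204691012
bed ((0.5772347450256348, 0.13074342906475067), (0.18318353593349457, 0.1483636349439621), 3.6691441535949707) [[0.48108345 0.19891179]
 [0.490578   0.05085226]
 [0.67338604 0.06257507]
 [0.6638915  0.2106346 ]]
cap px ((249.64285278320312, 196.6714324951172), 5.367313861846924)
cap [[0.61606865 0.11322069]]
cap scale mm/px 0.002568851216732831
cap scene [[0.61650001 0.11532607]]
[ 0.50689856 -0.28881811] [0.98735079 0.15855098] -0.11188896695384921 0.11056827497403808 -0.03501922106054561 0.03604031022437232 1216
heel [ 0.58644771 -0.27604393] yaw 0.15922289871060558
```

View pics/c1.png

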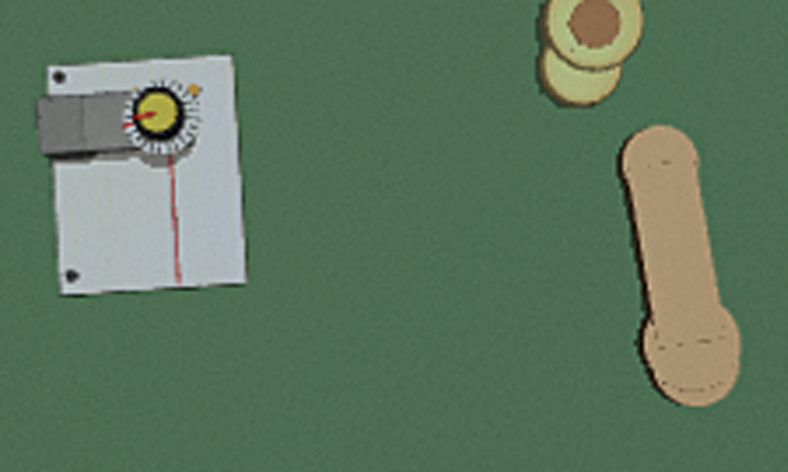

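The crop confirms it: heel at crop (660,160), toe at (695,370), no obstruction between the blank and the jig, and the cap pointer at left. I'll fix the blank mask and then approach.

```bash
python3 - <<'E'
from h import *
s=snap('top');H=hsv(s);print(H[235,398],H[270,402],H[235,430])
m=(H[...,0]<30)&(H[...,2]>90)&(H[...,1]>40)
c=big(m,(365,198,440,300));mk=np.zeros(m.shape,np.uint8);cv2.drawContours(mk,[c],-1,1,-1);ys,xs=np.nonzero(mk)
P=world(s,np.c_[xs,ys],.024);mu=P.mean(0);w,V=np.linalg.eigh(np.cov(P.T));d=V[:,1]*np.sign(V[0,1]);t=(P-mu)@d
n=np.array([-d[1],d[0]]);y=(P-mu)@n
print(len(P),t.min(),t.max(),'yaw',np.arctan2(d[1],d[0]))
# straight waist edges: mid-line fit
h=mu+d*(t.max()-.03)
ts=[];ms=[]
for a in np.arange(t.max()-.10,t.max()-.03,.004):
    k=abs(t-a)<.003; ts.append(a);ms.append((y[k].min()+y[k].max())/2)
p=np.polyfit(ts,ms,1);print('mid',p,'yaw2',np.arctan2(d[1],d[0])+p[0])
yaw=np.arctan2(d[1],d[0])+p[0];d=np.array([np.cos(yaw),np.sin(yaw)])
tm=t.mean(); heel=mu+n*np.polyval(p,t.max()-.03)+ (V[:,1]*np.sign(V[0,1]))*(t.max()-.03)
print('heel',heel,'len',t.max()-t.min())
g=heel-d*.085;print('grasp',g)
p,M=tool();sh=M.T@(np.r_[g,.10]-p);print('shift cm to z=.10',sh*100,'turn',np.arctan2(M[1,2],M[0,2])-(yaw-np.pi/2))
E
```

```text
[ 18  81 171] [ 18  87 172] [ 66  85 105]
1666 -0.10685335671794369 0.11634005516679133 yaw 0.15953273963409026
mid [ 0.02146364 -0.00098337] yaw2 0.18099637753966655
heel [ 0.58467668 -0.27796231] len 0.22319341188473502
grasp [ 0.50106517 -0.29326314]
shift cm to z=.10 [-41.57549784  13.11497652 -21.94039674] turn 0.061812551157011786
```

```bash
python3 -m jog '[[[-20,4,-11],0.03],[[-41.6,9,-21.9],0.07],[[-41.6,9,-21.9],0.07],[[-41.6,9,-21.9],0.07],[[-41.6,9,-21.9],0.07],[[-41.6,9,-21.9],0.07],[[-41.6,9,-21.9],0.07],[[-41.6,9,-21.9],0.07],[[-41.6,9,-21.9],0.07],[[-41.6,9,-21.9],0.07],[[-41.6,9,-21.9],0.07],[[-41.6,9,-21.9],0.07],[[-41.6,9,-21.9],0.07],[[-41.6,9,-21.9],0.07],[[-41.6,9,-21.9],0.07],[[-41.6,9,-21.9],0.07]]' 8.5 40
python3 - <<'E'
from h import *
s=snap('wrist','w1.png');p,M=tool();print(p,M.round(3))
for q in ([.5855,-.277,.024],[.501,-.293,.024]):print(proj(s,q))
E
```

```text
t: 1.58
tcp_pos: [0.5008, -0.2952, 0.1416]
tool_rot: [0.06, -0.704, 0.705, -0.06]
force: [-0.4, -0.2, -0.2]
finger_gap: 0.997
[ 0.5006587  -0.29530831  0.1416294 ] [[-0.985  0.     0.17 ]
 [-0.17  -0.    -0.985]
 [-0.    -1.     0.   ]]
[273.99014532  90.70711061]
[276.1401529  205.02817609]
```

View pics/w1.png

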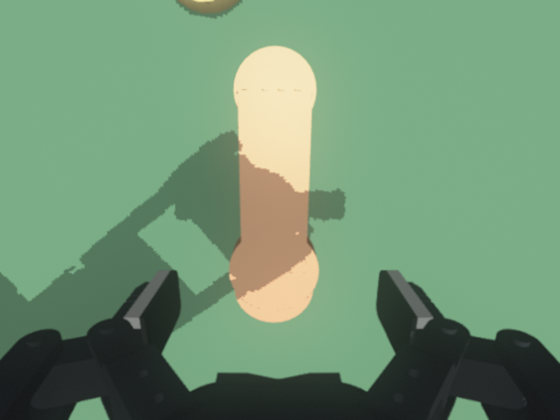

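The wrist view shows the blank's heel centre at about (276,88) and its waist at (275,205), both within 1–2 px of the prediction. It is aligned with the tool, so I'll descend and grasp.

```bash
python3 -m jog '[[[0,3,-0.3],0],[[0,6,-0.3],0],[[0,9,-0.3],0],[[0,12,-0.3],0],[[0,13,-0.3],0],[[0,13.6,-0.3],0],[[0,13.6,-0.3],0]]' && python3 -m jog '[[[0,0,0],0],[[0,0,0],0],[[0,0,0],0],[[0,0,0],0],[[0,0,0],0],[[0,0,0],0],[[0,0,0],0],[[0,0,0],0],[[0,0,0],0]]' 4 40 && python3 -m jog '[[[0,-2,0],0],[[0,-5,0],0],[[0,-8,0],0],[[0,-8,0],0]]'
python3 - <<'E'
from h import *
s=snap('wrist','w2.png');p,M=tool();print(p,M.round(3))
# targets: jig origin/yaw
J=np.array([.616,.1135]);yw=.067;d=np.array([np.cos(yw),np.sin(yw)])
g=J-d*(.085+.075);sh=M.T@(np.r_[g,p[2]]-p);print(g,sh*100,'turn',np.arctan2(M[1,2],M[0,2])-(yw-np.pi/2))
E
```

```text
t: 2.22
tcp_pos: [0.5003, -0.2916, 0.0048]
tool_rot: [-0.061, 0.705, -0.704, 0.06]
force: [-0.9, -0.5, 0.3]
finger_gap: 0.992
t: 2.97
tcp_pos: [0.502, -0.2921, 0.0072]
tool_rot: [0.06, -0.704, 0.705, -0.062]
force: [-0.2, -0.5, 6.2]
finger_gap: 0.625
t: 3.3
tcp_pos: [0.504, -0.2934, 0.0909]
tool_rot: [0.058, -0.702, 0.707, -0.064]
force: [0.8, -0.2, -1.0]
finger_gap: 0.623
[ 0.50297704 -0.29260324  0.08876465] [[-0.985  0.006  0.172]
 [-0.172 -0.005 -0.985]
 [-0.005 -1.     0.006]]
[0.45635899 0.10278802] [ -2.22159893  -0.23345185 -39.75028144] turn 0.10616145742962257
```

View pics/w2.png

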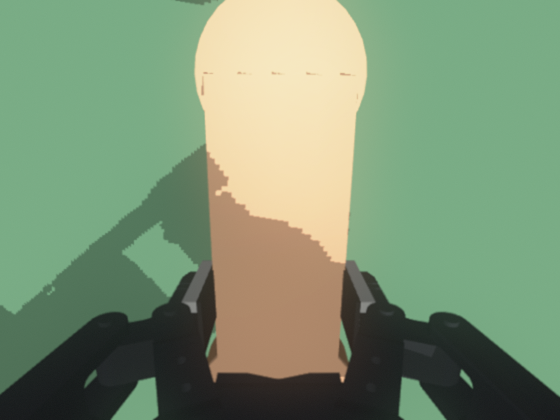

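The blank is held squarely at the waist, with the heel centre at about (281,75). Next I'll carry it to in front of the jig with the heel 75 mm short of home.

```bash
python3 -m jog '[[[0,0,-1],0],[[0,0,-3],0],[[-0.2,0,-6],0.02],[[-0.5,0,-9.5],0.03],[[-0.7,0,-13],0.04],[[-1,0,-16.5],0.05],[[-1.2,0,-20],0.06],[[-1.4,0,-23.5],0.07],[[-1.6,0,-27],0.08],[[-1.8,0,-30.5],0.1],[[-2,0,-34],0.106],[[-2.2,0,-37],0.106],[[-2.2,0,-39],0.106],[[-2.2,0,-39.8],0.106],[[-2.2,0,-39.8],0.106],[[-2.2,0,-39.8],0.106]]'
python3 - <<'E'
from h import *
p,M=tool();print(p,M.round(3));s=snap('wrist','w3.png')
t=snap('top')
a=s['frame'];b=cv2.resize(t['frame'][150:290,190:320],None,fx=3,fy=3,interpolation=cv2.INTER_CUBIC)
cv2.imwrite('pics/m3.png',cv2.resize(np.hstack([a[:,100:500],b]),(790,420))[...,::-1])
J=np.array([.616,.1135])
for q in ([.616,.1135,.02],[.616-.130,.1135-.0087,.02],[.616-.0377,.111,.02]):print(proj(s,q))
E
```

```text
t: 4.68
tcp_pos: [0.4534, 0.1048, 0.0846]
tool_rot: [0.025, -0.707, 0.707, -0.023]
force: [-0.2, -0.7, -1.2]
finger_gap: 0.619
[0.45336063 0.10481407 0.08463334] [[-0.998 -0.002  0.068]
 [-0.068 -0.    -0.998]
 [ 0.002 -1.     0.   ]]
[283.51014903 -65.49640374]
[282.57604727 178.17180038]
[283.20097628  12.18323973]
```

View pics/m3.png

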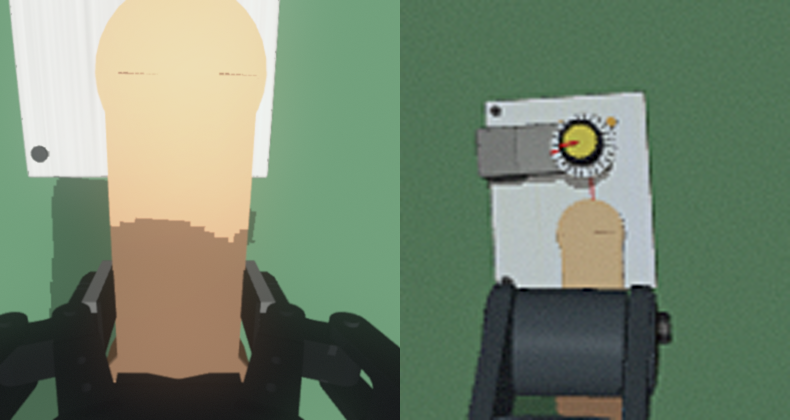

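The wrist view (left half) shows the blank held level over the bed. The front bed corners are at about (27,177) and (267,177) in the crop, and the top view shows the red line just ahead of the heel. I'll lower it to just above the bed and measure laterally in the wrist view.

```bash
python3 -m jog '[[[0,1,0],0],[[0,3,0],0],[[0,4.6,0],0],[[0,5.1,0],0],[[0,5.1,0],0],[[0,5.1,0],0]]'
python3 - <<'E'
from h import *
p,M=tool();print(p)
s=snap('wrist','w4.png');H=hsv(s)
for z in (.02,):
  wh=((H[...,1]<30)&(H[...,2]>150)).astype(np.uint8)
  c=wh.nonzero(); print(len(c[0]),c[0].min(),c[0].max(),c[1].min(),c[1].max())
rows=range(10,150,10)
L=[];Rr=[];BL=[];BR=[]
for v in rows:
  xs=np.nonzero(wh[v])[0]
  if len(xs)<10: continue
  L.append(onplane(s,xs.min(),v,.02)[:2]);Rr.append(onplane(s,xs.max(),v,.02)[:2])
  print(v,xs.min(),xs.max(), end=' ')
  bl=(H[v,:,0]<30)&(H[v,:,1]>35)&(H[v,:,2]>120);b=np.nonzero(bl)[0]
  if len(b): print('blank',b.min(),b.max())
E
```

```text
t: 5.28
tcp_pos: [0.4544, 0.104, 0.0343]
tool_rot: [0.023, -0.707, 0.707, -0.023]
force: [-0.7, 0.1, -0.8]
finger_gap: 0.619
[0.45438883 0.10396939 0.03432442]
35431 0 199 54 408
10 56 407 blank 216 345
20 57 406 blank 209 352
30 58 405 blank 204 357
40 59 404 blank 199 361
50 61 404 blank 197 364
60 62 403 blank 196 365
70 63 402 blank 195 365
80 65 401 blank 196 365
90 66 400 blank 197 363
100 68 399 blank 200 360
110 69 399 blank 204 357
120 71 398 blank 205 355
130 72 397 blank 206 354
140 74 396 blank 206 353
```

View pics/w4.png

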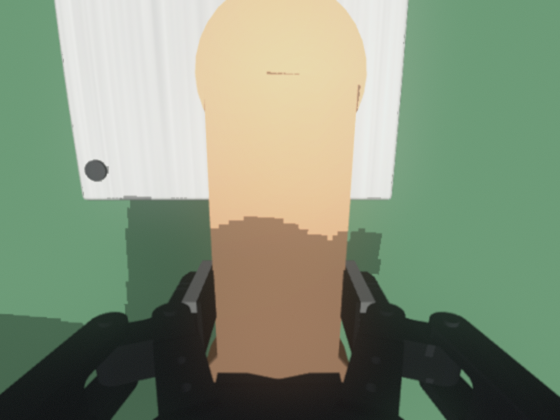

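The wrist view shows the blank at x = 195–365 at the heel (row 70), the bed edges running (56,10)–(80,190) and (407,10)–(393,190), and the front edge at row 199. Now I'll work out the lateral and yaw offsets.

```bash
cat >> h.py <<'E'
def bedblank(s,zb,rows,wr,v0=1,lo=(0,560)):
    """lateral midline of bed vs blank, wrist view; zb=blank top height, wr=waist rows"""
    H=hsv(s);wh=(H[...,1]<30)&(H[...,2]>150);bl=(H[...,0]<30)&(H[...,1]>35)&(H[...,2]>90)
    L=np.array([onplane(s,np.nonzero(wh[v])[0].min()-.5,v,.02)[:2] for v in rows]);Q=np.array([onplane(s,np.nonzero(wh[v])[0].max()+.5,v,.02)[:2] for v in rows])
    a=np.polyfit(L[:,0],L[:,1],1);b=np.polyfit(Q[:,0],Q[:,1],1)
    W=np.array([(onplane(s,np.nonzero(bl[v])[0].min()-.5,v,zb)+onplane(s,np.nonzero(bl[v])[0].max()+.5,v,zb))[:2]/2 for v in wr])
    w=[np.linalg.norm((onplane(s,np.nonzero(bl[v])[0].min()-.5,v,zb)-onplane(s,np.nonzero(bl[v])[0].max()+.5,v,zb))[:2]) for v in wr]
    c=np.polyfit(W[:,0],W[:,1],1)
    return a,b,c,np.array(w)
E
python3 - <<'E'
from h import *
s=snap('wrist');p,M=tool();zb=p[2]+.0168
a,b,c,w=bedblank(s,zb,range(10,190,6),range(125,190,4))
print('bed edges yaw',np.arctan(a[0]),np.arctan(b[0]),'blank',np.arctan(c[0]),'waist w',w.mean(),w.std())
yw=(np.arctan(a[0])+np.arctan(b[0]))/2
for x in (.50,.616):
  l,r=np.polyval(a,x),np.polyval(b,x); print(x,'bedw',(l-r)*np.cos(yw),'mid y',r+(l-r)*55/150,'blank y',np.polyval(c,x))
f=onplane(s,170,199.5,.02);g=onplane(s,380,199.5,.02);print('front edge',f,g)
# heel tip via blank contour: heel centre from circle fit at rows 10..100
H=hsv(s);bl=(H[...,0]<30)&(H[...,1]>35)&(H[...,2]>90)
E_=[]
for v in range(4,96,6):
  xs=np.nonzero(bl[v])[0];E_+= [onplane(s,xs.min()-.5,v,zb)[:2],onplane(s,xs.max()+.5,v,zb)[:2]]
E_=np.array(E_);A=np.c_[2*E_,np.ones(len(E_))];q=np.linalg.lstsq(A,(E_**2).sum(1),rcond=None)[0];print('heel',q[:2],'r',np.sqrt(q[2]+q[:2]@q[:2]))
E
```

```text
bed edges yaw 0.06506344752019584 0.06613158152444468 blank 0.05382780243005741 waist w 0.053760720653219816 0.00016238549830526123
0.5 bedw 0.1483670070695538 mid y 0.10794955297248454 blank y 0.10724907371331349
0.616 bedw 0.14824283645372724 mid y 0.11558639180089159 blank y 0.1134991363393284
front edge [0.48350589 0.15849382 0.02      ] [0.49004335 0.05812062 0.02      ]
heel [0.53994403 0.10948904] r 0.029679138267930394
```

```bash
python3 -m jog '[[[0,0.25,0],-0.012],[[0,0.5,0],-0.012],[[0,0.5,0],-0.012],[[-1,0.5,0],-0.012],[[-2.5,0.5,0],-0.012],[[-4,0.5,0],-0.012],[[-5.2,0.5,0],-0.012],[[-6,0.5,0],-0.012],[[-6.4,0.5,0],-0.012],[[-6.4,0.5,0],-0.012],[[-6.4,0.5,0],-0.012]]'
python3 - <<'E'
from h import *
s=snap('wrist','w5.png');p,M=tool();zb=p[2]+.0168
a,b,c,w=bedblank(s,zb,range(200,260,6),range(125,190,4))
print(p,'bed',np.arctan(a[0]),np.arctan(b[0]),'blank',np.arctan(c[0]),'w',w.mean())
for x in (.55,.616):
  l,r=np.polyval(a,x),np.polyval(b,x); print(x,'bedw',(l-r),'mid y',r+(l-r)*55/150,'blank y',np.polyval(c,x))
E
```

```text
t: 6.3
tcp_pos: [0.5173, 0.1091, 0.0292]
tool_rot: [-0.028, 0.707, -0.707, 0.027]
force: [-0.6, -0.1, -1.8]
finger_gap: 0.615
[0.51682829 0.10909508 0.02913385] bed 0.06971826722620214 0.027773256256565213 blank 0.0672578019135705 w 0.05386716403078041
0.55 bedw 0.14872341012630283 mid y 0.11127054568725084 blank y 0.11195366297499747
0.616 bedw 0.15149877917602983 mid y 0.11412168737000628 blank y 0.11639938349523168
```

View pics/w5.png

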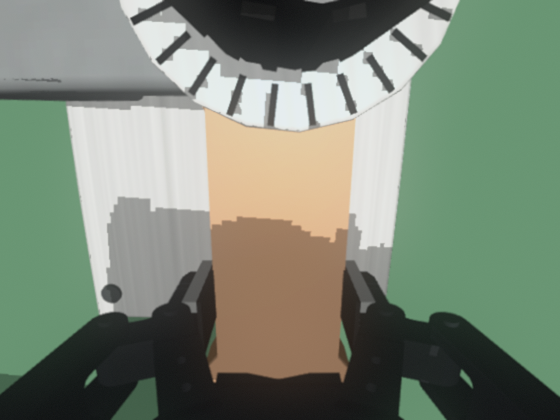

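The collar now overhangs the heel. The blank (yaw 0.067) is parallel to the bed and within 1 mm of the mid line, with about 13 mm left to go. I'll lower it to the bed and creep in.

```bash
python3 -m jog '[[[0,0.1,0],0],[[0,0.2,0],0],[[-0.3,0.2,0],0],[[-0.6,0.2,0],0],[[-0.9,0.2,0],0],[[-0.9,0.2,0],0],[[-0.9,0.2,0],0]]' && python3 -m jog '[[[-0.1,0,0],0],[[-0.2,0,0],0],[[-0.2,0,0],0],[[-0.2,0,0],0]]' && python3 -m jog '[[[-0.1,0,0],0],[[-0.15,0,0],0],[[-0.15,0,0],0],[[-0.15,0,0],0]]'
```

```text
t: 6.93
tcp_pos: [0.5278, 0.1097, 0.0273]
tool_rot: [0.027, -0.707, 0.707, -0.028]
force: [-0.6, 0.4, -0.2]
finger_gap: 0.622
t: 7.27
tcp_pos: [0.529, 0.1099, 0.0273]
tool_rot: [-0.028, 0.707, -0.707, 0.028]
force: [0.2, 0.6, -1.4]
finger_gap: 0.617
t: 7.6
tcp_pos: [0.5299, 0.11, 0.0273]
tool_rot: [-0.028, 0.707, -0.707, 0.027]
force: [-2.3, -1.0, 0.6]
finger_gap: 0.617
```

```bash
python3 -m jog '[[[-0.1,0,0],0],[[-0.1,0,0],0],[[-0.1,0,0],0]]' && python3 -m jog '[[[-0.1,0,0],0],[[-0.1,0,0],0],[[-0.1,0,0],0]]'
```

```text
t: 7.85
tcp_pos: [0.5299, 0.11, 0.0273]
tool_rot: [0.029, -0.707, 0.707, -0.027]
force: [-5.0, -1.1, 4.0]
finger_gap: 0.621
t: 8.1
tcp_pos: [0.5299, 0.1101, 0.0273]
tool_rot: [0.03, -0.707, 0.707, -0.026]
force: [-5.9, -1.8, 5.8]
finger_gap: 0.622
```

The blank is against the pins: the TCP stopped advancing while the force rose to 6 N. Releasing and lifting.

```bash
python3 -m jog '[[[0.1,0,0],0],[[0.1,0,0],0],[[0.1,0,0],0],[[0.1,0,0],0],[[0.1,0,0],0],[[0.1,0,0],0],[[0.1,0,0],0]]' 8.5 && python3 -m jog '[[[0.1,-1.5,0],0],[[0.1,-4,0],0],[[1,-7,0],0],[[3,-10,0],0],[[4,-14,0],0],[[4,-17,0],0],[[4,-17,0],0],[[4,-17,0],0]]'
python3 - <<'E'
from h import *
s=snap('wrist','w6.png');p,M=tool();print(p,manip.sense()['q'])
d=np.array([np.cos(.0656),np.sin(.0656)])
H=hsv(s);ye=(H[...,0]>15)&(H[...,0]<35)&(H[...,1]>140)&(H[...,2]>120)
c=big(ye);(u,r)=cv2.minEnclosingCircle(c);print('yellow',u,r,onplane(s,*u,.15))
E
```

```text
t: 8.68
tcp_pos: [0.5318, 0.1101, 0.0273]
tool_rot: [-0.028, 0.707, -0.707, 0.028]
force: [0.8, -0.5, 0.2]
finger_gap: 0.998
t: 9.35
tcp_pos: [0.4929, 0.107, 0.1993]
tool_rot: [0.026, -0.706, 0.707, -0.03]
force: [0.9, -0.1, -0.1]
finger_gap: 0.999
[0.49171777 0.1069975  0.1977361 ] [-8.17998379e-03  4.12052126e-01  1.77123202e+00  6.64698366e-05
  9.56834254e-01  1.48376414e+00]
yellow (259.0, 16.0) 9.999999747378752e-05 [0.61182921 0.12664038 0.15      ]
```

View pics/w6.png

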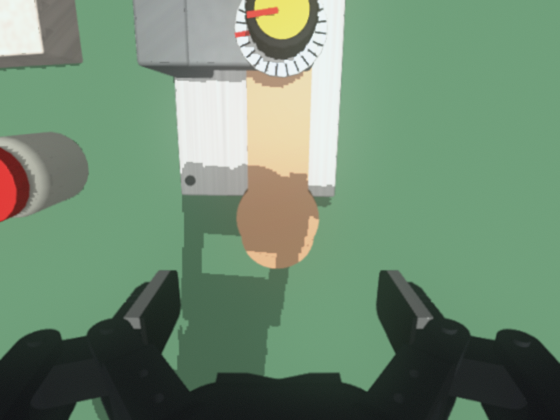

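The blank lies on the bed, with its waist at about (278,100) and toe tip at (277,268). The cap is partly out of the frame at the top (yellow disc at about (282,10)). I'll move forward a little to see the whole cap.

```bash
python3 -m jog '[[[-1.5,-0.5,0],0],[[-3,-1,0],0],[[-3,-1,0],0],[[-3,-1,0],0]]'
python3 - <<'E'
from h import *
s=snap('wrist','w7.png');p,M=tool();print(p,manip.sense()['q'][5])
H=hsv(s);ye=((H[...,0]>20)&(H[...,0]<35)&(H[...,1]>120)&(H[...,2]>150)).astype(np.uint8);ye[150:]=0;ye[:,:200]=0;ye[:,340:]=0
c=big(ye);(u,r)=cv2.minEnclosingCircle(c);print('yellow',u,r,onplane(s,*u,.15),cv2.contourArea(c),r*np.linalg.norm(onplane(s,u[0]+1,u[1],.15)-onplane(s,*u,.15)))
wh=(H[...,1]<30)&(H[...,2]>150);bl=(H[...,0]<30)&(H[...,1]>35)&(H[...,2]>60)
cb=big(bl.astype(np.uint8),(200,150,345,345));q=cb.reshape(-1,2);i=q[:,1].argmax();print('toe px',q[i],onplane(s,q[q[:,1]==q[i,1]][:,0].mean(),q[i,1]+.5,.044))
E
```

```text
t: 9.73
tcp_pos: [0.521, 0.1092, 0.2056]
tool_rot: [-0.029, 0.707, -0.707, 0.027]
force: [-0.5, -0.6, 0.1]
finger_gap: 0.998
[0.51995987 0.10924851 0.20546729] 1.4886716447579504
yellow (281.5, 67.42308044433594) 26.80649757385254 [0.6161545  0.11539512 0.15      ] 1917.5 0.014521751159744807
toe px [270 289] [0.42048021 0.10401905 0.044     ]
```

View pics/w7.png

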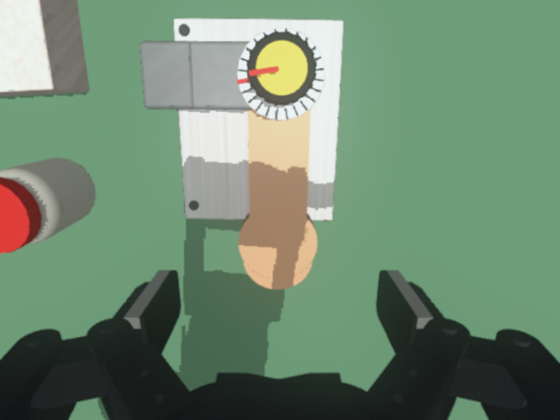

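The cap disc is at (281.5,67.4), which gives (0.616,0.1154). The blank is centred on the bed and its toe overhangs. One quick lateral check of the blank from this picture.

```bash
python3 - <<'E'
from h import *
s=snap('wrist');H=hsv(s)
g=(H[...,0]>45)&(H[...,0]<90)&(H[...,1]>60)
bl=(H[...,0]<30)&(H[...,1]>35)&(H[...,2]>60)
B=[];Wm=[]
for v in range(124,156,2):
  xs=np.nonzero(~g[v,150:400])[0]+150; b=np.nonzero(bl[v,200:340])[0]+200
  l,r=onplane(s,xs.min()-.5,v,.02),onplane(s,xs.max()+.5,v,.02); bl_,br=onplane(s,b.min()-.5,v,.044),onplane(s,b.max()+.5,v,.044)
  m=r+(l-r)*55/150; c=(bl_+br)/2
  B.append([m[0],m[1],c[0],c[1]-(m[1]+.0656*(c[0]-m[0])),np.linalg.norm(l-r),np.linalg.norm(bl_-br)])
B=np.array(B);print(B.mean(0).round(4),np.polyfit(B[:,2],B[:,3],1))
p,M=tool();t=np.array([.6162,.1155,.2055]);print('shift',M.T@(t-p)*100)
E
```

```text
[0.5656 0.1118 0.5674 0.0014 0.1516 0.0535] [ 0.00803269 -0.00318957]
shift [-9.67853794 -0.03875845  0.13953882]
```

```bash
python3 -m jog '[[[-1,0,0],-0.12],[[-2,0,0],-0.24],[[-3,0,0],-0.36],[[-4,0,0],-0.48],[[-5,0,0],-0.6],[[-6,0,0],-0.72],[[-7,0,0],-0.84],[[-8,0,0.05],-0.96],[[-9,0,0.1],-1.08],[[-9.68,0,0.14],-1.2],[[-9.68,0,0.14],-1.32],[[-9.68,0,0.14],-1.44],[[-9.68,0,0.14],-1.56],[[-9.68,0,0.14],-1.68],[[-9.68,0,0.14],-1.8],[[-9.68,0,0.14],-1.95],[[-9.68,0,0.14],-1.95],[[-9.68,0,0.14],-1.95]]' && python3 -m jog '[[[0,0,0],-0.12],[[0,0,0],-0.24],[[0,0,0],-0.36],[[0,0,0],-0.48],[[0,0,0],-0.6],[[0,0,0],-0.72],[[0,0,0],-0.84],[[0,0,0],-0.96],[[0,0,0],-1.08],[[0,0,0],-1.2],[[0,0,0],-1.32],[[0,0,0],-1.44],[[0,0,0],-1.56],[[0,0,0],-1.68],[[0,0,0],-1.8],[[0,0,0],-1.95],[[0,0,0],-1.95],[[0,0,0],-1.95]]'
python3 - <<'E'
from h import *
p,M=tool();print(p,M.round(3),np.round(manip.sense()['q'],3));t=np.array([.6162,.1155,.1175]);print('shift',M.T@(t-p)*100)
E
```

```text
t: 11.33
tcp_pos: [0.6165, 0.1155, 0.2061]
tool_rot: [0.601, -0.374, 0.372, -0.6]
force: [-0.1, -0.3, 0.4]
finger_gap: 0.993
t: 12.83
tcp_pos: [0.617, 0.1155, 0.2065]
tool_rot: [-0.646, -0.287, 0.288, 0.646]
force: [0.6, -0.2, 0.5]
finger_gap: 0.997
[0.61703928 0.11552568 0.20654271] [[ 0.67  -0.002 -0.742]
 [ 0.742 -0.     0.67 ]
 [-0.001 -1.     0.002]] [ 0.007  0.559  1.449 -0.     1.135 -2.4  ]
shift [-0.04533766  8.90442916  0.04673966]
```

```bash
python3 -m jog '[[[0,3,0.05],0],[[0,6,0.05],0],[[0,7.5,0.05],0],[[0,8.3,0.05],0],[[0,8.3,0.05],0],[[0,8.3,0.05],0]]' && python3 -m jog '[[[0,0,0],0],[[0,0,0],0],[[0,0,0],0],[[0,0,0],0],[[0,0,0],0],[[0,0,0],0],[[0,0,0],0],[[0,0,0],0],[[0,0,0],0],[[0,0,0],0],[[0,0,0],0]]' 2.5 80
python3 - <<'E'
from h import *
snap('scene','s8.png');st=manip.sense();print(st['ft_torque'],st['tcp_pos'],st['tau'][5],st['q'][5])
a=cv2.imread('pics/s8.png')[150:270,260:380];cv2.imwrite('pics/s8c.png',cv2.resize(a,None,fx=5,fy=5,interpolation=cv2.INTER_CUBIC))
E
```

```text
t: 13.33
tcp_pos: [0.6178, 0.1159, 0.1243]
tool_rot: [-0.646, -0.287, 0.287, 0.646]
force: [0.4, 1.2, 0.5]
finger_gap: 0.996
t: 14.25
tcp_pos: [0.6177, 0.1165, 0.1259]
tool_rot: [-0.646, -0.288, 0.287, 0.646]
force: [-2.7, 1.3, 5.2]
finger_gap: 0.413
[ 0.19292478  0.31749904 -0.06269044] [0.61768596 0.11647107 0.12586116] -0.07102015893906355 -2.399791076571611
```

View pics/s8c.png

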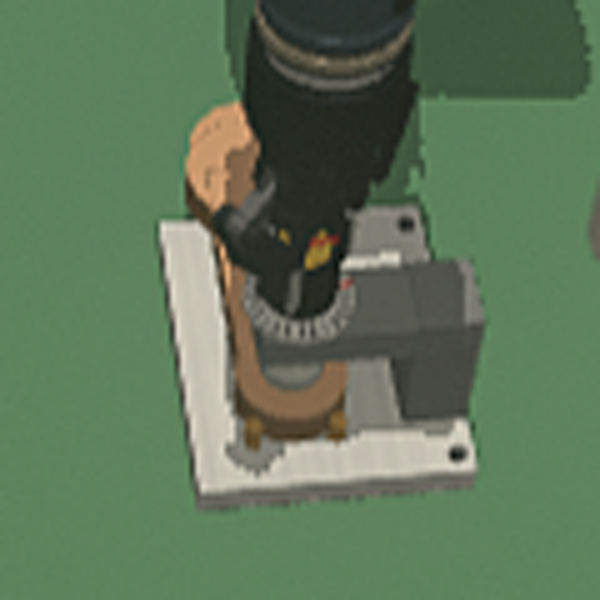

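The scene crop shows the heel nested against both brass pins (at (250,432) and (338,428) in the crop), with the fingers on the cap. Now I'll turn clockwise through the free travel.

```bash
cat > tq.py <<'E'
from h import *
st=manip.sense();print('tau6',round(st['tau'][5],3),'Tz',np.round(st['ft_torque'],3),'q6',round(st['q'][5],3),'F',np.round(st['force'],1),'gap',round(st['finger_gap'],3))
E
python3 -m jog '[[[0,0,0],0.1],[[0,0,0],0.2],[[0,0,0],0.3],[[0,0,0],0.4],[[0,0,0],0.5]]' | head -3; python3 tq.py;  python3 -m jog '[[[0,0,0],0.1],[[0,0,0],0.2],[[0,0,0],0.3],[[0,0,0],0.4],[[0,0,0],0.5]]' | head -3; python3 tq.py;  python3 -m jog '[[[0,0,0],0.1],[[0,0,0],0.2],[[0,0,0],0.3],[[0,0,0],0.4],[[0,0,0],0.5]]' | head -3; python3 tq.py
python3 - <<'E'
from h import *
s=snap('scene');a=s['frame'][185:235,300:350];cv2.imwrite('pics/s9c.png',cv2.resize(a,None,fx=8,fy=8,interpolation=cv2.INTER_CUBIC)[...,::-1])
E
```

```text
t: 14.72
tcp_pos: [0.6182, 0.1156, 0.1259]
tool_rot: [0.698, 0.118, -0.117, -0.697]
tau6 -0.577 Tz [-0.29   0.181  0.208] q6 -1.896 F [-1.4 -0.9  4.6] gap 0.42
t: 15.13
tcp_pos: [0.6182, 0.1146, 0.1259]
tool_rot: [0.706, -0.058, 0.059, -0.704]
tau6 -0.57 Tz [-0.71   0.254  0.199] q6 -1.396 F [-1.3 -3.9  4.6] gap 0.421
t: 15.55
tcp_pos: [0.6177, 0.1137, 0.1259]
tool_rot: [0.67, -0.23, 0.232, -0.667]
tau6 -0.566 Tz [-1.053  0.569  0.249] q6 -0.896 F [-1.5 -5.2  5.2] gap 0.417
```

```bash
for i in 1 2 3; do python3 -m jog '[[[0,0,0],0.1],[[0,0,0],0.2]]' | sed -n 1,2p; python3 tq.py; done
```

```text
t: 15.77
tcp_pos: [0.6174, 0.1135, 0.1259]
tau6 -0.602 Tz [-1.22   0.638  0.185] q6 -0.696 F [-3.6 -6.2  7.5] gap 0.415
t: 15.93
tcp_pos: [0.6171, 0.1133, 0.1259]
tau6 -0.565 Tz [-1.213  0.743  0.191] q6 -0.496 F [-3.2 -7.3  7.1] gap 0.42
t: 16.1
tcp_pos: [0.6167, 0.1132, 0.1258]
tau6 -0.415 Tz [-1.264  0.865  0.37 ] q6 -0.296 F [-4.  -6.8  7.7] gap 0.417
```

```bash
for i in 1 2; do python3 -m jog '[[[0,0,0],0.05],[[0,0,0],0.1]]' | sed -n 1,2p; python3 tq.py; done
python3 - <<'E'
from h import *
s=snap('scene');a=s['frame'][180:240,295:355];cv2.imwrite('pics/s10c.png',cv2.resize(a,None,fx=10,fy=10,interpolation=cv2.INTER_CUBIC)[...,::-1])
E
```

```text
t: 16.27
tcp_pos: [0.6165, 0.1131, 0.1258]
tau6 -0.007 Tz [-1.231  0.877  0.439] q6 -0.199 F [-4.8 -7.7  8. ] gap 0.42
t: 16.43
tcp_pos: [0.6163, 0.1131, 0.1258]
tau6 -0.031 Tz [-1.205  0.952  0.339] q6 -0.099 F [-5.5 -7.1  9. ] gap 0.421
```

View pics/s10c.png

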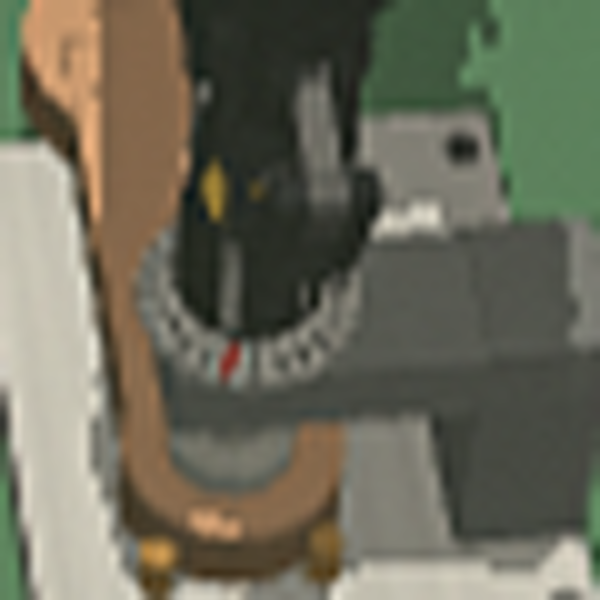

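The red collar tick is visible at crop (230,360), the plunger is down on the blank and the pins are still in contact. Torque at about 0.37 N·m shows the clutch slipping. I'll check that the collar tick stands still over another 0.2 rad.

```bash
cat > red.py <<'E'
from h import *
s=snap('scene');H=hsv(s)[180:240,295:355]
m=((H[...,0]<8)|(H[...,0]>172))&(H[...,1]>120)&(H[...,2]>70);m[:28]=0;ys,xs=np.nonzero(m);print('red',len(xs),xs.mean()*10,ys.mean()*10)
E
python3 red.py; python3 -m jog '[[[0,0,0],0.05],[[0,0,0],0.1]]' | sed -n 1,1p; python3 tq.py; python3 red.py; python3 -m jog '[[[0,0,0],0.05],[[0,0,0],0.1]]' | sed -n 1,1p; python3 tq.py; python3 red.py
```

```text
red 4 225.0 355.0
t: 16.7
tau6 -0.052 Tz [-1.154  0.999  0.347] q6 0.001 F [-4.9 -6.9  8.8] gap 0.423
red 4 225.0 360.0
t: 16.92
tau6 -0.051 Tz [-1.174  1.031  0.382] q6 0.101 F [-6.2 -6.9  8.8] gap 0.422
red 4 225.0 360.0
```

The collar stands still while the cap turns on, so the clutch is slipping. I'll release, lift, back off and read the cap pointer against the collar's red tick.

```bash
python3 -m jog '[[[0,0,0],0],[[0,0,0],0],[[0,0,0],0],[[0,0,0],0],[[0,0,0],0],[[0,0,0],0],[[0,0,0],0]]' 8.5 && python3 -m jog '[[[0,-2,0],0],[[0,-5,0],0],[[0,-8,0],0],[[3,-8,0],0],[[6,-8,0],0],[[9.7,-8,0],0],[[9.7,-8,0],0],[[9.7,-8,0],0]]'
python3 - <<'E'
from h import *
s=snap('wrist','w11.png');p,M=tool();u0=proj(s,[.6162,.1154,.15]);print(u0)
H=hsv(s);red=((H[...,0]<8)|(H[...,0]>172))&(H[...,1]>110)&(H[...,2]>80)
c=np.array([.6162,.1154])
ys,xs=np.nonzero(red)
for z,lo,hi in ((.15,.004,.017),(.111,.020,.031)):
  P=world(s,np.c_[xs,ys],z)-c;r=np.hypot(*P.T);k=(r>lo)&(r<hi);Q=P[k]/r[k][:,None];a=np.arctan2(*Q.mean(0)[::-1]) if k.any() else None;print(z,k.sum(),a)
x,y=map(int,u0);a=s['frame'][max(0,y-100):y+100,max(0,x-130):x+130];cv2.imwrite('pics/w11c.png',cv2.resize(a,None,fx=3,fy=3,interpolation=cv2.INTER_CUBIC)[...,::-1])
E
```

```text
t: 17.55
tcp_pos: [0.6178, 0.1161, 0.1242]
tool_rot: [-0.477, 0.522, -0.522, 0.477]
force: [-0.0, 0.5, -0.0]
finger_gap: 0.996
t: 18.22
tcp_pos: [0.6088, 0.0175, 0.2044]
tool_rot: [-0.475, 0.523, -0.523, 0.476]
force: [-1.3, -0.7, 0.5]
finger_gap: 0.996
[274.64443083  63.36848484]
0.15 120 -0.718307078231003
0.111 37 -0.2622286781041176
```

```bash
python3 - <<'E'
from h import *
s=snap('wrist');p,M=tool();Rm,t,f=cam(s)
Rct=Rm@M; tct=Rm@p+t   # tool->cam
def diff(s,c):
  H=hsv(s);red=((H[...,0]<8)|(H[...,0]>172))&(H[...,1]>110)&(H[...,2]>80);ys,xs=np.nonzero(red);o=[]
  for z,lo,hi in ((.15,.004,.017),(.111,.021,.031)):
    P=world(s,np.c_[xs,ys],z)-c;r=np.hypot(*P.T);k=(r>lo)&(r<hi);a=np.arctan2(*(P[k]/r[k][:,None]).mean(0)[::-1]);o+=[k.sum(),round(a,3)]
  return o
c=np.array([.6162,.1154]);print('now',diff(s,c))
M7=R.from_quat([-.029,.707,-.707,.027]).as_matrix();p7=np.array([.51996,.10925,.20547])
s7=dict(s);s7['frame']=cv2.imread('pics/w7.png')[...,::-1].copy();R7=Rct@M7.T;s7['rvec']=cv2.Rodrigues(R7)[0].ravel();s7['tvec']=tct-R7@p7
print('start',diff(s7,c))
H=hsv(s);wh=(H[...,0]>20)&(H[...,0]<35)&(H[...,1]>120)&(H[...,2]>150);cc=big(wh.astype(np.uint8),(200,0,350,150));(u,r)=cv2.minEnclosingCircle(cc);print('cap now',onplane(s,*u,.15),cv2.contourArea(cc))
# blank pose from top view (blank top at z=.044)
t=snap('top');H=hsv(t);bl=(H[...,0]<30)&(H[...,2]>90)&(H[...,1]>40)
for z in (.044,):
  k=np.zeros_like(bl);k[205:300,225:290]=1;n,l,st,ce=cv2.connectedComponentsWithStats((bl&k).astype(np.uint8));i=1+st[1:,4].argmax();print('comp',st[i])
  ys,xs=np.nonzero(l==i);P=world(t,np.c_[xs,ys],z);print('toe x',P[:,0].min())
  v=[(a,P[abs(P[:,0]-a)<.002][:,1]) for a in np.arange(.52,.59,.005)];v=[(a,(q.min()+q.max())/2) for a,q in v if len(q)];q=np.polyfit(*zip(*v),1);print('yaw',np.arctan(q[0]),'mid at .616',np.polyval(q,.616))
E
```

```text
now [np.int64(118), np.float64(-0.715), np.int64(36), np.float64(-0.263)]
start [np.int64(123), np.float64(1.962), np.int64(39), np.float64(1.835)]
cap now [0.61580772 0.11576944 0.15      ] 1957.0
comp [243 208   8  33 147]
toe x 0.5052937435708984
yaw -0.05389170705999946 mid at .616 0.1268143682306425
```

Slip estimates are 0.40 rad (commanded turn minus collar turn), about 0.45 (torque onset) and 0.58 (pointer against tick). All are within limits, but they straddle the two-click mark at 0.52. I'll add about 0.15 rad to land clearly between two and three clicks, then release and withdraw.

```bash
python3 -m jog '[[[-3,0,0],0],[[-6,0,0],0],[[-9,0,0],0],[[-9.7,0,0],0],[[-9.7,0,0],0],[[-9.7,3,0],0],[[-9.7,6,0],0],[[-9.7,8,0],0],[[-9.7,8,0],0],[[-9.7,8,0],0]]' && python3 -m jog '[[[0,0,0],0],[[0,0,0],0],[[0,0,0],0],[[0,0,0],0],[[0,0,0],0],[[0,0,0],0],[[0,0,0],0],[[0,0,0],0],[[0,0,0],0],[[0,0,0],0]]' 2.5 80; python3 tq.py; python3 red.py; python3 -m jog '[[[0,0,0],0.05],[[0,0,0],0.1],[[0,0,0],0.15]]'|head -2; python3 tq.py; python3 red.py
python3 -m jog '[[[0,0,0],0],[[0,0,0],0],[[0,0,0],0],[[0,0,0],0],[[0,0,0],0],[[0,0,0],0],[[0,0,0],0]]' 8.5 && python3 -m jog '[[[0,-2,0],0],[[0,-5,0],0],[[0,-8,0],0],[[3,-8,0],0],[[6,-8,0],0],[[9.7,-8,0],0],[[9.7,-8,0],0],[[9.7,-8,0],0]]'
python3 - <<'E'
from h import *
s=snap('wrist','w12.png')
H=hsv(s);red=((H[...,0]<8)|(H[...,0]>172))&(H[...,1]>110)&(H[...,2]>80);ys,xs=np.nonzero(red);c=np.array([.6162,.1154])
for z,lo,hi in ((.15,.004,.017),(.111,.021,.031)):
    P=world(s,np.c_[xs,ys],z)-c;r=np.hypot(*P.T);k=(r>lo)&(r<hi);print(k.sum(),np.arctan2(*(P[k]/r[k][:,None]).mean(0)[::-1]))
E
```

```text
t: 19.2
tcp_pos: [0.6169, 0.1154, 0.1233]
tool_rot: [-0.477, 0.523, -0.522, 0.476]
force: [0.1, -0.1, 0.0]
finger_gap: 0.997
t: 20.03
tcp_pos: [0.6164, 0.116, 0.1262]
tool_rot: [-0.477, 0.523, -0.522, 0.476]
force: [-5.4, 0.2, 7.2]
finger_gap: 0.417
tau6 -0.036 Tz [-0.029  0.739 -0.061] q6 0.1 F [-5.4  0.2  7.2] gap 0.417
red 4 225.0 360.0
t: 20.33
tcp_pos: [0.6165, 0.1159, 0.1262]
tau6 -0.048 Tz [-0.023  0.731  0.299] q6 0.251 F [-3.5  0.4  7.5] gap 0.42
red 5 226.0 356.0
t: 20.97
tcp_pos: [0.6178, 0.1158, 0.1242]
tool_rot: [-0.436, 0.557, -0.557, 0.436]
force: [-0.4, 0.3, -0.3]
finger_gap: 0.997
t: 21.63
tcp_pos: [0.5943, 0.02, 0.2045]
tool_rot: [-0.435, 0.558, -0.557, 0.435]
force: [0.4, -0.0, -0.2]
finger_gap: 0.998
116 -0.8669405281525615
37 -0.26105046458753767
```

```bash
python3 -m jog '[[[4,-1,0],0],[[8,-2,0],0],[[12,-3,0],0],[[16,-4,0],0],[[20,-5,0],0],[[24,-5,0],0],[[26,-5,0],0],[[26,-5,0],0],[[26,-5,0],0],[[26,-5,0],0],[[26,-5,0],0],[[26,-5,0],0]]'
python3 - <<'E'
from h import *
t=snap('top');H=hsv(t);bl=(H[...,0]<25)&(H[...,2]>70)&(H[...,1]>60)
k=np.zeros_like(bl);k[207:300,225:290]=1;n,l,st,ce=cv2.connectedComponentsWithStats((bl&k).astype(np.uint8));i=1+st[1:,4].argmax();print('comp',st[i])
ys,xs=np.nonzero(l==i);P=world(t,np.c_[xs,ys],.044)
v=[(a,P[abs(P[:,0]-a)<.002][:,1]) for a in np.arange(.515,.58,.005)];v=[(a,(q.min()+q.max())/2,np.ptp(q)) for a,q in v if len(q)];v=np.array(v);q=np.polyfit(v[:,0],v[:,1],1);print('w',v[:,2].mean(),'yaw',np.arctan(q[0]),'mid at .616',np.polyval(q,.616))
toe=np.array([P[:,0].min(),0]);print('toe x',toe[0],'-> heel x',toe[0]+.195*np.cos(.0656))
s=snap('scene');H=hsv(s);bl=((H[...,0]<18)|(H[...,0]>172))&(H[...,1]>60)&(H[...,2]>60);bl=cv2.morphologyEx(bl.astype(np.uint8),cv2.MORPH_OPEN,np.ones((2,2)))
c=big(bl,(270,150,320,210));q=c.reshape(-1,2);j=q[q[:,1]==q[:,1].min()];print('toe scene px',j.mean(0),onplane(s,j[:,0].mean(),j[0,1]-.5,.044))
st=manip.sense();print(st['t'],np.round(st['force'],2),st['tcp_pos'])
E
```

```text
t: 22.68
tcp_pos: [0.5326, -0.2289, 0.2542]
tool_rot: [-0.437, 0.556, -0.556, 0.437]
force: [0.4, 0.1, -0.2]
finger_gap: 0.993
comp [ 242  207   28   64 1313]
w 0.05015910541501172 yaw 0.06393460669453944 mid at .616 0.11403965829609353
toe x 0.4229658653976506 -> heel x 0.6175464382421902
toe scene px [309.5 172. ] [0.42597804 0.10834032 0.044     ]
22.7833 [ 0.75 -1.03  0.36] [ 0.53256151 -0.22935963  0.25425717]
```

```bash
python3 -c "
from station import workorder
print(workorder.sign_off())"
```

```text
the job is handed in; nothing more can be done
None
```

The blank is on the jig bed with its heel against both brass pins, the plunger is clamped on it, and the job is handed in. The hand-in gave no verdict.

- **Placing:** I gripped the blank at the waist, carried it to the jig and slid it in along the bed. The push on the pins reached about 6 N at the wrist. A picture taken before clamping showed the heel touching both pins.
- **Clamping:** I turned the cap about 2.5 rad clockwise. The torque rose from about 0.2 to 0.37 N·m and the collar then stood still, so the clutch was slipping. I let go, measured the slip, gripped again for another 0.15 rad and withdrew the arm.
- **Blank position:** The top view gave a blank angle of 0.064 rad against about 0.066 rad for the jig. The heel came out within about 2 mm of home, and the arm was clear with only sensor noise on the wrist.
- **Plunger force:** I had no direct reading of the plunger's force on the blank. I inferred it from the torque and the stationary collar.

**Disagreements:** My slip estimates differ: 0.55 rad from commanded turn minus collar turn, 0.60 rad from torque onset and 0.73 rad from the pointer against the tick. All lie between two and three clicks. Before clamping, the wrist view put the blank 1.4 mm off the mid line, while the last top view showed under 1 mm. The last scene-view check put the toe tip about 3 mm farther in than the top view did, and I did not resolve that.

I did not measure the last, the jar or the carton afterwards. The arm stayed well clear of all three.

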